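# Reverse the bottle row into the caddy

### The job

The four treatment bottles stand on the wooden board in order of use. Move them all into the grey caddy, one to each of its four free compartments, so that they stand there upright in the reverse order: the bottle that was leftmost on the board (seen from the robot) ends up rightmost, and so on. Leave the amber dropper bottle standing in its compartment where it is, and do not tip any of these bottles over on the way.

Things in the scene. Friction and masses are not known exactly. Their poses are not given: they have to be found in the camera images.
- pump_mid (a point): Pump bottle: round white body 42 mm across and straight up to 66 mm, then a shoulder, aluminium collar and small white pump head with a short spout; 100 mm tall in all, about 0.13 kg. Stands upright on its coaster (underside 18 mm above the table). Point: on its axis, half-way up; its z axis points up.
- slim_mid (a point): Slim bottle: round white cylinder 30 mm across with a narrow aluminium band and a rounded white cap of the same width, 102 mm tall, about 0.13 kg. Stands upright on its coaster (underside 18 mm above the table). Point: on its axis, half-way up; its z axis points up.
- square_mid (a point): Square bottle: white body 38 x 38 mm, 72 mm high, with a round aluminium cap 26 mm across; 96 mm tall in all, about 0.13 kg. Its x and y axes are square to its side faces; it stands turned up to about 0.12 rad out of the row. Stands upright on its coaster (underside 18 mm above the table). Point: on its axis, half-way up; its z axis points up.
- flat_mid (a point): Flat bottle: white body 26 mm (its x) by 44 mm (its y), 74 mm high, with a flat white cap 22 x 30 mm; 98 mm tall in all, about 0.13 kg. Its long side lies along the row to within about 0.12 rad. Stands upright on its coaster (underside 18 mm above the table). Point: on its axis, half-way up; its z axis points up.
- coaster_pump: Fixed round dark rubber coaster, 58 mm across, 4 mm thick, on the wooden board (14 mm thick); marks where the pump bottle stands at the start and stays behind when it is lifted. Origin: centre of its underside, on the board. Its y axis runs along the row to the robot's left (within 0.25 rad of world +y), its x axis away from the robot.
- coaster_slim: Fixed round dark rubber coaster, 58 mm across, 4 mm thick, on the wooden board (14 mm thick); marks where the slim bottle stands at the start and stays behind when it is lifted. Origin: centre of its underside, on the board. Its y axis runs along the row to the robot's left (within 0.25 rad of world +y), its x axis away from the robot.
- coaster_square: Fixed round dark rubber coaster, 58 mm across, 4 mm thick, on the wooden board (14 mm thick); marks where the square bottle stands at the start and stays behind when it is lifted. Origin: centre of its underside, on the board. Its y axis runs along the row to the robot's left (within 0.25 rad of world +y), its x axis away from the robot.
- coaster_flat: Fixed round dark rubber coaster, 58 mm across, 4 mm thick, on the wooden board (14 mm thick); marks where the flat bottle stands at the start and stays behind when it is lifted. Origin: centre of its underside, on the board. Its y axis runs along the row to the robot's left (within 0.25 rad of world +y), its x axis away from the robot.
- caddy: Fixed grey plastic caddy, 78 mm deep (x), 314 mm long (y), on the table: five open compartments in a row along y, each 58 x 70 mm inside, centres at y = -124, -62, 0, 62, 124 mm, x = 0; floor 4 mm thick, walls 4 mm thick with tops 20 mm above the table. Origin: centre of its underside. x points away from the robot, y to the robot's left, within 0.25 rad. Stands left or right of the board.
- dropper_mid (a point): Dropper bottle: round amber glass 36 mm across and 46 mm high with black collar and rubber bulb, 82 mm tall in all, about 0.09 kg. Loose; stands in the middle of any one of the caddy's five compartments and is to stay there; it may end up between two moved bottles. Point: on its axis, 41 mm above its underside.
Things that resemble listed ones, but are neither listed nor needed, are in the scene too. What is shaped like the part that bears square_mid but red is not meant. What is shaped like the part that bears pump_mid but red is not meant.

How it is judged (in metres and radians):
At the end, for the whole second after the job is handed in: Four bottles released, at rest, upright (0.12 rad), on the caddy floor (6 mm), each in a compartment of its own; order right to left = order left to right on the board at the start; dropper bottle upright, within 20 mm of its start (x of pump_mid in the frame of caddy between -0.024 and 0.024 m and z of pump_mid in the frame of caddy between 0.048 and 0.06 m and angle between each of pump_mid, slim_mid, square_mid, flat_mid, dropper_mid's own z axis and vertical below 0.12 rad and linear speed of each of pump, slim, square, flat below 0.02 m/s and y of pump_mid in the frame of caddy between -0.141 and 0.141 m and x of slim_mid in the frame of caddy between -0.024 and 0.024 m and z of slim_mid in the frame of caddy between 0.049 and 0.061 m and y of slim_mid in the frame of caddy between -0.141 and 0.141 m and x of square_mid in the frame of caddy between -0.024 and 0.024 m and z of square_mid in the frame of caddy between 0.046 and 0.058 m and y of square_mid in the frame of caddy between -0.141 and 0.141 m and x of flat_mid in the frame of caddy between -0.024 and 0.024 m and z of flat_mid in the frame of caddy between 0.047 and 0.059 m and y of flat_mid in the frame of caddy between -0.141 and 0.141 m and ((y of coaster_pump in the frame of coaster_slim above 0 m and ((y of pump_mid in the frame of caddy below -0.093 m and y of slim_mid in the frame of caddy above -0.093 m) or (y of pump_mid in the frame of caddy below -0.031 m and y of slim_mid in the frame of caddy above -0.031 m) or (y of pump_mid in the frame of caddy below 0.031 m and y of slim_mid in the frame of caddy above 0.031 m) or (y of pump_mid in the frame of caddy below 0.093 m and y of slim_mid in the frame of caddy above 0.093 m))) or (y of coaster_slim in the frame of coaster_pump above 0 m and ((y of slim_mid in the frame of caddy below -0.093 m and y of pump_mid in the frame of caddy above -0.093 m) or (y of slim_mid in the frame of caddy below -0.031 m and y of pump_mid in the frame of caddy above -0.031 m) or (y of slim_mid in the frame of caddy below 0.031 m and y of pump_mid in the frame of caddy above 0.031 m) or (y of slim_mid in the frame of caddy below 0.093 m and y of pump_mid in the frame of caddy above 0.093 m)))) and ((y of coaster_pump in the frame of coaster_square above 0 m and ((y of pump_mid in the frame of caddy below -0.093 m and y of square_mid in the frame of caddy above -0.093 m) or (y of pump_mid in the frame of caddy below -0.031 m and y of square_mid in the frame of caddy above -0.031 m) or (y of pump_mid in the frame of caddy below 0.031 m and y of square_mid in the frame of caddy above 0.031 m) or (y of pump_mid in the frame of caddy below 0.093 m and y of square_mid in the frame of caddy above 0.093 m))) or (y of coaster_square in the frame of coaster_pump above 0 m and ((y of square_mid in the frame of caddy below -0.093 m and y of pump_mid in the frame of caddy above -0.093 m) or (y of square_mid in the frame of caddy below -0.031 m and y of pump_mid in the frame of caddy above -0.031 m) or (y of square_mid in the frame of caddy below 0.031 m and y of pump_mid in the frame of caddy above 0.031 m) or (y of square_mid in the frame of caddy below 0.093 m and y of pump_mid in the frame of caddy above 0.093 m)))) and ((y of coaster_pump in the frame of coaster_flat above 0 m and ((y of pump_mid in the frame of caddy below -0.093 m and y of flat_mid in the frame of caddy above -0.093 m) or (y of pump_mid in the frame of caddy below -0.031 m and y of flat_mid in the frame of caddy above -0.031 m) or (y of pump_mid in the frame of caddy below 0.031 m and y of flat_mid in the frame of caddy above 0.031 m) or (y of pump_mid in the frame of caddy below 0.093 m and y of flat_mid in the frame of caddy above 0.093 m))) or (y of coaster_flat in the frame of coaster_pump above 0 m and ((y of flat_mid in the frame of caddy below -0.093 m and y of pump_mid in the frame of caddy above -0.093 m) or (y of flat_mid in the frame of caddy below -0.031 m and y of pump_mid in the frame of caddy above -0.031 m) or (y of flat_mid in the frame of caddy below 0.031 m and y of pump_mid in the frame of caddy above 0.031 m) or (y of flat_mid in the frame of caddy below 0.093 m and y of pump_mid in the frame of caddy above 0.093 m)))) and ((y of coaster_slim in the frame of coaster_square above 0 m and ((y of slim_mid in the frame of caddy below -0.093 m and y of square_mid in the frame of caddy above -0.093 m) or (y of slim_mid in the frame of caddy below -0.031 m and y of square_mid in the frame of caddy above -0.031 m) or (y of slim_mid in the frame of caddy below 0.031 m and y of square_mid in the frame of caddy above 0.031 m) or (y of slim_mid in the frame of caddy below 0.093 m and y of square_mid in the frame of caddy above 0.093 m))) or (y of coaster_square in the frame of coaster_slim above 0 m and ((y of square_mid in the frame of caddy below -0.093 m and y of slim_mid in the frame of caddy above -0.093 m) or (y of square_mid in the frame of caddy below -0.031 m and y of slim_mid in the frame of caddy above -0.031 m) or (y of square_mid in the frame of caddy below 0.031 m and y of slim_mid in the frame of caddy above 0.031 m) or (y of square_mid in the frame of caddy below 0.093 m and y of slim_mid in the frame of caddy above 0.093 m)))) and ((y of coaster_slim in the frame of coaster_flat above 0 m and ((y of slim_mid in the frame of caddy below -0.093 m and y of flat_mid in the frame of caddy above -0.093 m) or (y of slim_mid in the frame of caddy below -0.031 m and y of flat_mid in the frame of caddy above -0.031 m) or (y of slim_mid in the frame of caddy below 0.031 m and y of flat_mid in the frame of caddy above 0.031 m) or (y of slim_mid in the frame of caddy below 0.093 m and y of flat_mid in the frame of caddy above 0.093 m))) or (y of coaster_flat in the frame of coaster_slim above 0 m and ((y of flat_mid in the frame of caddy below -0.093 m and y of slim_mid in the frame of caddy above -0.093 m) or (y of flat_mid in the frame of caddy below -0.031 m and y of slim_mid in the frame of caddy above -0.031 m) or (y of flat_mid in the frame of caddy below 0.031 m and y of slim_mid in the frame of caddy above 0.031 m) or (y of flat_mid in the frame of caddy below 0.093 m and y of slim_mid in the frame of caddy above 0.093 m)))) and ((y of coaster_square in the frame of coaster_flat above 0 m and ((y of square_mid in the frame of caddy below -0.093 m and y of flat_mid in the frame of caddy above -0.093 m) or (y of square_mid in the frame of caddy below -0.031 m and y of flat_mid in the frame of caddy above -0.031 m) or (y of square_mid in the frame of caddy below 0.031 m and y of flat_mid in the frame of caddy above 0.031 m) or (y of square_mid in the frame of caddy below 0.093 m and y of flat_mid in the frame of caddy above 0.093 m))) or (y of coaster_flat in the frame of coaster_square above 0 m and ((y of flat_mid in the frame of caddy below -0.093 m and y of square_mid in the frame of caddy above -0.093 m) or (y of flat_mid in the frame of caddy below -0.031 m and y of square_mid in the frame of caddy above -0.031 m) or (y of flat_mid in the frame of caddy below 0.031 m and y of square_mid in the frame of caddy above 0.031 m) or (y of flat_mid in the frame of caddy below 0.093 m and y of square_mid in the frame of caddy above 0.093 m)))) and distance of dropper_mid from where it was at the start of the episode below 0.02 m); the robot touches nothing.
It fails at once if one of the four bottles is knocked over or laid down (tilted beyond 0.6 rad) (angle between any of pump_mid, slim_mid, square_mid, flat_mid's own z axis and vertical above 0.6 rad).
It fails at once if the dropper bottle is knocked over (tilted beyond 0.4 rad) or taken or shoved from its compartment (more than 30 mm) (angle between dropper_mid's own z axis and vertical above 0.4 rad or distance of dropper_mid from where it was at the start of the episode above 0.03 m).
It also fails if it takes over 120 s, if anything falls off the work surface, if the arm or the gripper's body presses on something with over 40 N, if the wrist force passes 120 N, or if a joint passes its speed limit or range.

### The arm

A 6-joint arm with a two-finger parallel gripper is mounted at the origin on the work surface. World frame = base frame: x ahead of the robot, y to its left, z up, the work surface at z = 0. Lengths are in mm, angles in degrees, forces in N, time in s.
With the tool pointing down it reaches from about 400 to 925 mm from the base axis. Payload 12.5 kg.
Tool frame: the origin (TCP) lies midway between the tips of the shut fingers; the grasp point (between the pads) lies 19 mm behind it; z points along the fingers, x is the direction in which the jaws open and shut, and the axes are right-handed (so a half turn about z gives the same grasp; the last joint's range is limited). The gripper opens to 95 mm and grips with 3 to 60 N. Pads are 20 mm wide; open, the fingers measure 119 mm over their backs; the gripper's body (75 mm by 180 mm) begins 59 mm behind the grasp point.
Start: joints at [62.934, 28.126, 89.318, -0, 62.55, -6.05], TCP at [224.128, 583.449, 214.661] pointing down, gripper open.
Joint ranges: [-177.58, 177.58], [-47.91, 125.51], [2.72, 160], [-65.01, 245.01], [3.68, 167.84], [-153.87, 153.87]. Speed limits (degrees/s): [127.2, 127.2, 159.86, 180, 180, 180].

### API

Orientations are given as a 3x3 rotation matrix whose columns are the frame's x, y, z axes.
In Python, from station import robot, eoat, planner, status, eyes, job gives the robot as it stands. The module is installed in compiled form; this text tells all that it offers. Calls block until the motion is done:
- robot.move_to(position, orientation): joint-space move of the TCP to a pose.
- robot.move_linear(position, ori=None, speed=150): straight line of the TCP; ori=None keeps the orientation; speed is the mean speed in mm/s.
- robot.move_joints(angles): joint-space move.
- eoat.move_gripper(opening, newtons=None): finger opening in mm; newtons is the grip in N (None keeps the last); returns when the fingers have stopped.
- robot.dwell(seconds).
- planner.inverse_kinematics(position, orientation): joint angles nearest the present ones, or None.
- status.read_state(): the state.
- eyes.read_camera(name): name is "scene" or "top" or "wrist"; returns (picture, depth): 420x560x3 uint8, red, green, blue; 420x560 float32, mm along the optical axis (not along the pixel's ray), 0 where there is no reading.
- eyes.camera_params(name): a dict with "intrinsics" (3x3 intrinsics, pixels), "position" and "attitude" of the camera in the world; the wrist camera has in their place "tool_from_camera" (4x4, takes a point from camera to tool coordinates, whose origin is the TCP and whose axes are the tool frame's). Camera axes: x right, y down, z forward; pixel columns grow to the right and rows downward; lengths in mm; the calibration is good to about 2 mm. A picture is of the moment at which its call begins: read the wrist's pose just before it. camera_params takes no time and is no camera call.
A pose or a line that the arm cannot do raises robot.MotionError and nothing moves.
- job.close_job(): hands the job in, once; it reports no verdict.
The state is a dict: "t": time; "joint_pos": joint angles; "qd": joint speeds; "tau": joint torques, N m; "ee_pos": TCP position; "tcp_rot": TCP orientation; "ft_force": force on the tool from outside, world axes, zero at the start; "wrist_torque": the same for the moment, N m; "opening": finger opening in mm.
Only numpy, scipy, OpenCV 4.12 (cv2) and the standard library are available. Lean on these libraries where they do the work, as an engineer would, in place of code of your own. Each camera call takes 0.05 s, during which the arm holds its last target. There are 200 camera calls.

## Working session

There is one attempt and no reset: what is moved stays moved. The work goes in short steps, each a Python script; the robot and the scene stay as the last script left them, time stands still between calls to the robot, and variables do not carry over. Pictures are saved under pics/ and viewed, about 12 in all and at most 16, crops included, and the job is handed in when it is done.

```bash
mkdir -p pics; python3 - <<'E'
from station import eyes,status
import cv2,numpy as np
for n in("scene","top"):
    p,d=eyes.read_camera(n); np.savez(n+'.npz',p=p,d=d); cv2.imwrite(f'pics/{n}1.png',p[:,:,::-1])
    c=eyes.camera_params(n); print(n,c)
s=status.read_state();print(s['t'],s['opening'],s['tcp_rot'])
print(eyes.camera_params("wrist"))
E
```

```text
scene {'intrinsics': array([[542.56367595,   0.        , 287.50394164],
       [  0.        , 542.56367595, 216.65671991],
       [  0.        ,   0.        ,   1.        ]]), 'position': array([1257.51487495, -248.39142999, 1074.64558181]), 'attitude': array([[ 0.28049702,  0.74904586, -0.60020973],
       [ 0.9597571 , -0.22779642,  0.16424098],
       [-0.0137016 , -0.62212465, -0.7827983 ]])}
top {'intrinsics': array([[498.82886903,   0.        , 284.51114312],
       [  0.        , 498.82886903, 218.22757031],
       [  0.        ,   0.        ,   1.        ]]), 'position': array([ 468.44877359,  -47.09162737, 1318.10571836]), 'attitude': array([[ 0.02912825, -0.99783903,  0.05889663],
       [-0.99953473, -0.02960981, -0.00732012],
       [ 0.00904822, -0.05865601, -0.99823725]])}
0.1 95.05311042840738 [[ 3.58687435e-01  9.33457609e-01 -4.63831293e-04]
 [ 9.33457195e-01 -3.58687717e-01 -8.86858592e-04]
 [-9.94215489e-04 -1.14861624e-04 -9.99999499e-01]]
{'intrinsics': array([[291.79298753,   0.        , 285.11422839],
       [  0.        , 291.79298753, 210.60689235],
       [  0.        ,   0.        ,   1.        ]]), 'tool_from_camera': array([[ 9.99999993e-01, -1.48681293e-05, -1.17666698e-04,
        -7.77554860e-01],
       [ 4.25347341e-05,  9.71073192e-01,  2.38782022e-01,
        -6.67556079e+01],
       [ 1.10712734e-04, -2.38782025e-01,  9.71073186e-01,
        -1.69991182e+02],
       [ 0.00000000e+00,  0.00000000e+00,  0.00000000e+00,
         1.00000000e+00]])}
```

View pics/scene1.png

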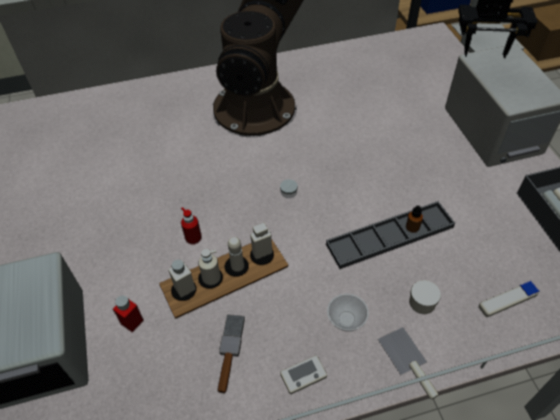

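View pics/top1.png

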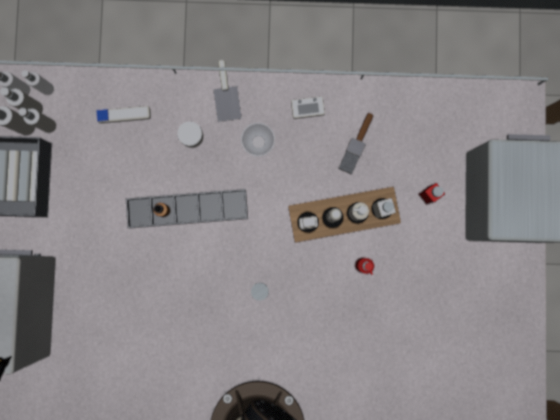

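Top view (up = +x, left = +y): the row from left to right is flat (308,222), slim (333,215), pump (359,211), square (385,207). The caddy is at (187,208) with the dropper in the 2nd compartment from the left (162,210). The lookalikes are red: pump (365,266) and square (433,193), both off the board, so I exclude them. Next I measure from the depth image.

```bash
cat > h.py <<'E'
import numpy as np,cv2
from station import robot,eoat,planner,status,eyes,job
def cloud(n,p=None,d=None,T=None):
    c=eyes.camera_params(n)
    if T is None:
        T=np.eye(4)
        if n=="wrist":
            s=status.read_state(); W=np.eye(4);W[:3,:3]=s['tcp_rot'];W[:3,3]=s['ee_pos'];T=W@c['tool_from_camera']
        else: T[:3,:3]=c['attitude'];T[:3,3]=c['position']
    if d is None: p,d=eyes.read_camera(n)
    v,u=np.mgrid[:d.shape[0],:d.shape[1]];K=c['intrinsics']
    P=np.stack([(u-K[0,2])/K[0,0]*d,(v-K[1,2])/K[1,1]*d,d],-1)@T[:3,:3].T+T[:3,3]
    P[d<=0]=np.nan
    return p,P,K,T
def ray(uv,z,K,T):
    r=np.c_[(np.asarray(uv,float)-K[[0,1],2])/K[0,0],np.ones(len(uv))]@T[:3,:3].T
    return T[:3,3]+r*((z-T[2,3])/r[:,2])[:,None]
def down(yaw): # tool x along (cos,sin)
    c,s=np.cos(yaw),np.sin(yaw); return np.array([[c,s,0],[s,-c,0],[0,0,-1.]])
E
python3 - <<'E'
from h import *
f=np.load('top.npz');p,P,K,T=cloud("top",f['p'],f['d'])
print('table z',np.nanmedian(P[240:300,120:220,2]))
hsv=cv2.cvtColor(p,cv2.COLOR_RGB2HSV)
# board: brown
m=cv2.inRange(hsv,(5,60,40),(25,255,255));m[:, :280]=0;m[:,410:]=0;m[:180]=0;m[250:]=0
c=max(cv2.findContours(cv2.morphologyEx(m,cv2.MORPH_CLOSE,np.ones((9,9))),0,2)[0],key=cv2.contourArea)
def rect(c,z):
    X=ray(c.reshape(-1,2),z,K,T)[:,:2].astype(np.float32);return cv2.minAreaRect(X)
print('board',rect(c,14))
# caddy: darker grey
g=cv2.cvtColor(p,cv2.COLOR_RGB2GRAY);m=((g<115)).astype(np.uint8);m[:, :110]=0;m[:,265:]=0;m[:180]=0;m[240:]=0
c=max(cv2.findContours(cv2.morphologyEx(m,cv2.MORPH_CLOSE,np.ones((5,5))),0,2)[0],key=cv2.contourArea)
print('caddy',rect(c,18),cv2.boundingRect(c))
for n in("top","scene"):
    f=np.load(n+'.npz');_,Q,_,_=cloud(n,f['p'],f['d'])
    for lo,hi in((60,140),(75,140),(98,140)):
        mm=((Q[...,2]>lo)&(Q[...,2]<hi)&(Q[...,0]>400)&(Q[...,0]<700)&(Q[...,1]>-460)&(Q[...,1]<420)).astype(np.uint8)
        k,L,st,ce=cv2.connectedComponentsWithStats(mm)
        for i in range(1,k):
            if st[i,4]>15:
                X=Q[L==i];print(n,lo,ce[i].round(),st[i,4],X.mean(0).round(1),'max',X.max(0).round(),'min',X.min(0).round())
E
```

```text
table z -1.3221092449579146
board ((561.10595703125, -212.4100341796875), (96.32823944091797, 281.14947509765625), 12.108466148376465)
caddy ((563.3685913085938, 199.6461944580078), (77.6556167602539, 313.547119140625), 6.1957879066467285) (126, 190, 122, 38)
top 60 [434. 193.] 246 [ 616.9 -428.5   80.3] max [ 643. -407.  102.] min [ 594. -456.   60.]
top 60 [385. 208.] 261 [ 574.1 -302.5   96.2] max [ 596. -284.  119.] min [ 553. -329.   60.]
top 60 [359. 211.] 241 [ 563.8 -240.    94.7] max [ 585. -222.  123.] min [ 545. -263.   61.]
top 60 [158. 209.] 74 [556.4 260.1  73.5] max [568. 273.  88.] min [546. 251.  60.]
top 60 [334. 215.] 139 [ 551.4 -176.6  110. ] max [ 566. -164.  124.] min [ 539. -193.   62.]
top 60 [308. 223.] 193 [ 531.2 -113.3  103.1] max [547. -92. 120.] min [ 518. -137.   60.]
top 60 [366. 266.] 224 [ 429.  -261.2   79.1] max [ 449. -243.  105.] min [ 409. -284.   60.]
top 75 [437. 192.] 108 [ 617.5 -430.6   93.1] max [ 630. -419.  102.] min [ 606. -447.   75.]
top 75 [386. 207.] 243 [ 574.5 -303.4   98.3] max [ 596. -284.  119.] min [ 554. -329.   75.]
top 75 
[... 2105 characters left out ...]
 118.] min [ 556. -330.   75.]
scene 75 [122. 302.] 161 [ 622.3 -432.3   93.2] max [ 633. -420.  100.] min [ 606. -446.   78.]
scene 98 [186. 212.] 51 [ 428.5 -264.9  100.7] max [ 442. -255.  104.] min [ 411. -274.   98.]
scene 98 [260. 230.] 159 [ 537.2 -115.5  112.6] max [ 548. -100.  120.] min [ 524. -131.   99.]
scene 98 [234. 244.] 160 [ 559.3 -179.8  113.5] max [ 569. -165.  124.] min [ 543. -194.   99.]
scene 98 [207. 255.] 132 [ 569.2 -241.5  112.4] max [ 579. -222.  122.] min [ 556. -254.   98.]
scene 98 [178. 266.] 143 [ 579.7 -306.6  111.1] max [ 591. -294.  118.] min [ 563. -319.   98.]
scene 98 [119. 298.] 16 [ 615.  -436.2   98.9] max [ 621. -430.  100.] min [ 609. -442.   98.]
```

Depth agrees between the two cameras, heights and sizes match, and the dropper fits the caddy frame (yaw about 6.2°). Next is a close wrist look over the row to refine positions and yaw.

```bash
python3 - <<'E'
from h import *
y=np.radians(12.1)
for a in (y,y+np.pi): print(planner.inverse_kinematics([540,-209,250],down(a)))
robot.move_to([557-60*.2,-209+67*.98-20,250],down(y))
for _ in (1,):
    p,P,K,T=cloud("wrist"); np.savez('w1.npz',p=p,P=P,T=T); cv2.imwrite('pics/w1.png',p[:,:,::-1])
print(status.read_state()['joint_pos'])
pts={'flat':(531.5,-115),'slim':(553,-179),'pump':(566,-242),'square':(576,-307)}
for n,c in pts.items():
    r=np.hypot(P[...,0]-c[0],P[...,1]-c[1])
    for lo,hi in((85,97),(100,130)):
        X=P[(r<34)&(P[...,2]>lo)&(P[...,2]<hi)]
        if len(X)>20: print(n,lo,len(X),cv2.minAreaRect(X[:,:2].astype(np.float32)),X[:,2].max().round(1))
E
```

```text
[-2.76932834e+01  2.24156321e+01  9.33212438e+01 -2.54444375e-14
  6.42631241e+01 -3.97932834e+01]
[-2.76932834e+01  2.24156321e+01  9.33212438e+01 -2.54444375e-14
  6.42631241e+01  1.40206717e+02]
[-2.32743582e+01  2.15641177e+01  9.47114272e+01  4.37105633e-03
  6.37291035e+01 -3.54324063e+01]
flat 85 301 ((532.8135375976562, -113.67904663085938), (25.978816986083984, 43.923736572265625), 9.35698127746582) 93.5
flat 100 611 ((532.7589721679688, -113.80580139160156), (22.019594192504883, 29.695499420166016), 9.591817855834961) 118.3
slim 85 30 ((552.0739135742188, -168.22584533691406), (27.694326400756836, 9.676980972290039), 6.157667636871338) 96.8
slim 100 573 ((553.1021118164062, -176.86875915527344), (28.885305404663086, 27.275890350341797), 9.961868286132812) 121.4
pump 85 326 ((563.6787719726562, -234.84310913085938), (37.176551818847656, 24.778892517089844), 12.910985946655273) 96.3
pump 100 134 ((563.1326293945312, -230.34359741210938), (20.038423538208008, 19.091346740722656), 13.36606216430664) 119.6
square 85 470 ((575.5734252929688, -304.4439392089844), (38.6859016418457, 36.32839584350586), 15.550474166870117) 96.9
square 100 275 ((574.5520629882812, -298.8000183105469), (25.729686737060547, 12.4677095413208), 10.61984634399414) 115.8
```

View pics/w1.png

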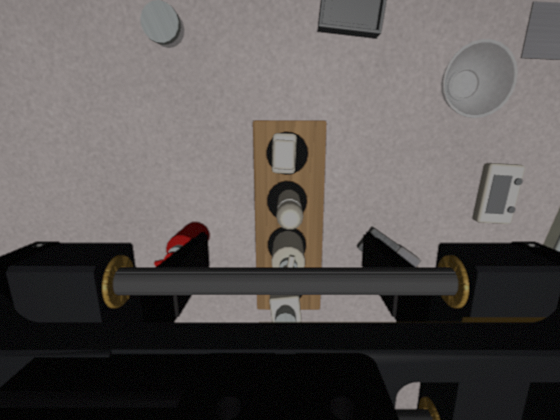

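The row runs vertically in this view: flat (285,153), slim (289,205), pump (288,260), square (285,310). Sizes and the flat's yaw match. I take the flat bottle first.

```bash
cat >> h.py <<'E'
CY=np.radians(6.2);CC=np.array([563.4,199.6])
def slot(y): return CC+y*np.array([-np.sin(CY),np.cos(CY)])
def carry(xy,yaw,y,off=(0,0),force=25):
    R=down(np.radians(yaw));UP=185
    eoat.move_gripper(80,force)
    robot.move_to([*xy,UP],R)
    robot.move_linear([*xy,51],speed=100)
    eoat.move_gripper(5,force); s=status.read_state();print('grip',s['opening'],s['ft_force'].round(1))
    robot.move_linear([*xy,UP],speed=120)
    s=status.read_state();print('lifted',s['opening'],s['ft_force'].round(1))
    t=slot(y)
    robot.move_linear([*t,UP],down(CY),speed=180)
    robot.move_linear([*t,60],speed=100);robot.move_linear([*t,38],speed=30)
    s=status.read_state();print('down',s['ee_pos'].round(1),s['ft_force'].round(1))
    eoat.move_gripper(75);robot.dwell(.2)
    robot.move_linear([*t,UP],speed=120)
    print('t',status.read_state()['t'])
E
python3 - <<'E'
from h import *
carry((532.8,-113.8),9.4,-124)
robot.move_to([560-12,-209+47,250],down(np.radians(12.1)))
f,_=eyes.read_camera("top");cv2.imwrite('pics/top2.png',f[150:260,100:450,::-1].repeat(2,0).repeat(2,1))
E
```

```text
grip 25.770525288135435 [ 0.5  0.6 -0.7]
lifted 26.16811231426765 [-0.5  0.1 -1.7]
down [576.9  76.4  38.1] [ 0.8 -0.3 -1.1]
t 13.675
```

View pics/top2.png

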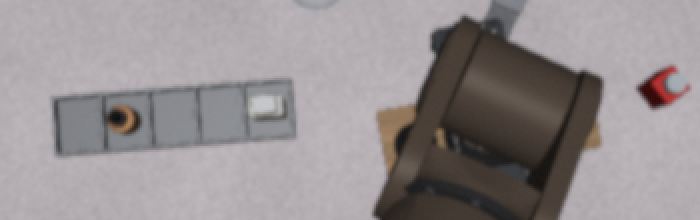

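The flat bottle stands in the rightmost compartment (crop 267,106). Next come slim and pump.

```bash
python3 - <<'E'
from h import *
carry((553.5,-178.5),12.1,-62)
carry((565.5,-242),12.1,0)
robot.move_to([480,100,280],down(CY))
f,P,_,_=cloud("top");cv2.imwrite('pics/top3.png',f[150:260,100:450,::-1].repeat(2,0).repeat(2,1))
for lo,hi in((84,97),(100,120)):
    X=P[(P[...,2]>lo)&(P[...,2]<hi)&(abs(P[...,0]-576)<34)&(abs(P[...,1]+306)<34)]
    print(cv2.minAreaRect(X[:,:2].astype(np.float32)))
E
```

```text
grip 29.821812361007918 [0.4 0.9 0.2]
lifted 29.70070601502299 [ 0.1  0.2 -0.6]
down [570.2 138.   38.1] [-0.1  1.1 -0.4]
t 25.7417
grip 41.28288724376407 [0.2 0.2 0.7]
lifted 41.35685324550089 [ 0.5 -0.3 -1.8]
down [563.5 199.6  38.1] [ 0.4  0.5 -0.4]
t 38.225
((575.679443359375, -306.7837829589844), (37.646575927734375, 38.269901275634766), 18.96282958984375)
((575.3213500976562, -306.84564208984375), (23.91942596435547, 25.030487060546875), 13.24650764465332)
```

View pics/top3.png

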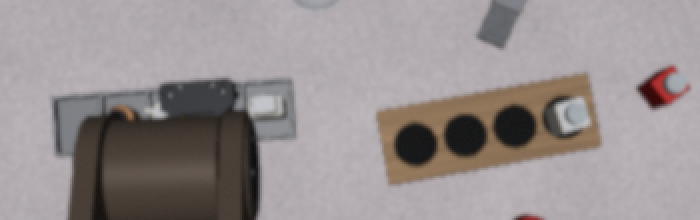

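The three left coasters are empty and the square stands alone (crop 568,116), measuring 38x38 mm at about 17° yaw. I move it and then check everything.

```bash
python3 - <<'E'
from h import *
carry((575.7,-306.3),17,124)
robot.move_to([540,-200,300],down(np.radians(12)))
for n in("top","scene"):
    f,P,_,_=cloud(n);
    crop=f[150:260,100:450] if n=="top" else f[150:300,300:480]
    cv2.imwrite(f'pics/{n}4.png',crop[:,:,::-1].repeat(2,0).repeat(2,1))
    for k,y in dict(flat=-124,slim=-62,pump=0,drop=62,square=124).items():
        Q=P[np.hypot(*(np.moveaxis(P[...,:2],-1,0)-slot(y)[:,None,None]))<30]; Q=Q[Q[:,2]>40]
        D=Q[:,:2]-CC; c,s=np.cos(CY),np.sin(CY); X=D@np.array([[c,-s],[s,c]])
        print(n,k,'x',X[:,0].min().round(),X[:,0].max().round(),'y',(X[:,1].min()-y).round(),(X[:,1].max()-y).round(),'ztop',Q[:,2].max().round(1))
E
```

```text
grip 37.7553694693222 [ 0.7 -0.7  0.2]
lifted 38.079584852722526 [ 0.2  0.2 -0.1]
down [550.1 322.9  38.1] [ 0.8 -0.5 -1.4]
t 52.7333
top flat x -14.0 11.0 y -23.0 20.0 ztop 106.9
top slim x -15.0 12.0 y -16.0 12.0 ztop 110.7
top pump x -21.0 20.0 y -23.0 20.0 ztop 106.9
top drop x -17.0 17.0 y -17.0 19.0 ztop 88.8
top square x -20.0 18.0 y -21.0 17.0 ztop 105.4
scene flat x -13.0 16.0 y -25.0 20.0 ztop 105.9
scene slim x -10.0 17.0 y -17.0 13.0 ztop 110.3
scene pump x -19.0 22.0 y -24.0 20.0 ztop 108.2
scene drop x -17.0 19.0 y -18.0 17.0 ztop 87.2
scene square x -19.0 21.0 y -23.0 18.0 ztop 104.6
```

View pics/top4.png

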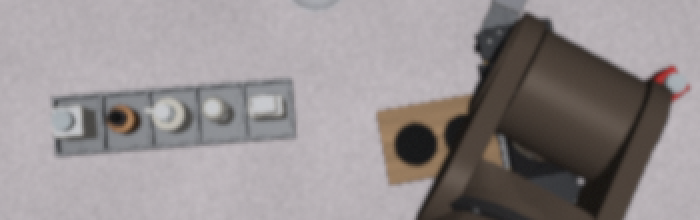

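View pics/scene4.png

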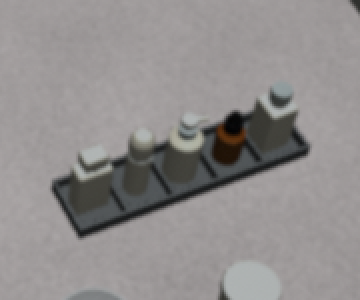

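All four bottles stand upright and centred to about 3 mm. Left to right the top crop shows square (75,121), dropper (122,120), pump (170,113), slim (215,110) and flat (266,106). The gripper is clear, so I hand in.

```bash
python3 - <<'E'
from h import *
robot.dwell(.3); job.close_job(); print(status.read_state()['t'])
E
```

```text
the job is handed in; nothing more can be done
the job is handed in; nothing more can be done
```

I moved the four bottles one at a time into the caddy's free compartments and handed the job in about 53 s into the 120 s limit. The board order from the left was flat, slim, pump, square. In the caddy they now stand, from the left, square, dropper bottle, pump, slim, flat.

The last top and scene views show:
- **Bottles:** all four are upright and within about 3 mm of their compartment centres. Their tops are at heights consistent with standing on the caddy floor, within 2–5 mm of depth noise, as in the first measurements.
- **Dropper bottle:** it is upright and still in the middle of its compartment.
- **Gripper:** it was empty and well clear of everything.

The wrist force readings stayed below about 2 N each time I checked them. No check failed; the only disagreement was the square bottle's yaw, measured between 13° and 19°, so I gripped it at 17°.

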